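Lay out the grooming tools and lean the mirror

ROBOT

A 6-joint arm with a two-finger parallel gripper is mounted at the origin on the work surface. World frame = base frame: x ahead of the robot, y to its left, z up, the work surface at z = 0. Lengths are in m, angles in rad, forces in N, time in s.
With the tool pointing down it reaches from about 0.35 to 0.875 m from the base axis. Payload 4.2 kg.
Tool frame: the origin (TCP) lies midway between the tips of the shut fingers; the grasp point (between the pads) lies 19 mm behind it; z points along the fingers, y is the line along which they close (so a half turn about z gives the same grasp; the last joint's range is limited). The gripper opens to 87 mm and grips with 3 to 60 N. Pads are 19 mm wide; open, the fingers measure 117 mm over their backs; the gripper's body (75 mm by 190 mm) begins 51 mm behind the grasp point.
Start: joints at [1.45, 0.385, 0.008, 0, -1.194, -0.259], TCP at [0.232, 0.58, 0.223] pointing down, gripper open.
Joint ranges: [-3.14, 3.14], [-1.21, 2.06], [-1.07, 1.41], [-3.16, 2.05], [-2.99, -0.16], [-3.1, 3.1]. Speed limits (rad/s): [2.79, 2.79, 3.14, 3.14, 3.14, 3.14].

INTERFACE

Orientations are given as a unit quaternion [x, y, z, w].
In Python, from workcell import bot gives the robot as it stands. Calls block until the motion is done:
- bot.movep(position, orientation): joint-space move of the TCP to a pose.
- bot.move_straight(position, ori=None, feed=0.15): straight line of the TCP; ori=None keeps the orientation; feed is the mean speed in m/s.
- bot.move_j(angles): joint-space move.
- bot.move_gripper(opening, effort=None): finger opening in m; effort is the grip in N (None keeps the last); returns when the fingers have stopped.
- bot.pause(seconds).
- bot.ik(position, orientation): joint angles nearest the present ones, or None.
- bot.camera(name): name is "scene" or "top"; returns a dict with "color" (384x512x3 uint8, red, green, blue), "z_map" (384x512 float32, m along the optical axis (not along the pixel's ray), 0 where there is no reading), "fx", "fy", "cx", "cy" (pixels), "world_from_camera" (4x4, takes a point from camera to world coordinates). Camera axes: x right, y up, looking along -z (the intrinsics and any distortion apply to the point x, -y, -z); pixel columns grow to the right and rows downward; lengths in m; the calibration is good to about 2 mm. A picture is of the moment at which its call begins.
A pose or a line that the arm cannot do raises bot.IKError and nothing moves.
- bot.sign_off(): hands the job in; it is judged then, once.
Readings, each from a call of its own:
- bot.current_time_s(): time.
- bot.current_joint_positions(): joint angles.
- bot.current_qd(): joint speeds.
- bot.current_effort(): joint torques, N m.
- bot.current_position(): TCP position.
- bot.current_ee_rot(): TCP orientation.
- bot.current_contact_force(): force on the tool from outside, world axes, zero at the start.
- bot.current_torque(): the same for the moment, N m.
- bot.current_width(): finger opening in m.
- bot.current_grip_force(): force on a finger pad.
Only numpy, scipy, OpenCV 4.12 (cv2) and the standard library are available. Lean on these libraries where they do the work, as an engineer would, in place of code of your own. Each camera call takes 0.05 s, during which the arm holds its last target. There are 200 camera calls.

TASK

Set the cabinet shelf up for a grooming session. Take the mirror tile out of its foot and lean it back, some 20 degrees off upright, against the front of the acrylic tiers, about the middle of them and square to them, its bottom edge on the shelf and its reflecting face towards you; and pull every long-handled tool out of the ceramic stand and lay them all flat on the stone pad, side by side and running left to right (heads either way), each wholly on the pad and none on top of another. Let everything else stand where it is, and leave nothing in your hand.

Things in the scene. Friction and masses are not known exactly. Their poses are not given: they have to be found in the camera images.
- tiers: Two stacking tiers of smoked acrylic, fixed: 160 mm deep (x), 270 wide (y), 124 tall. Origin: centre of the underside, on the shelf; +x runs from front to back. The front, facing the robot, is the upright plane x = -80 mm: upper tier's front edge from 88 to 124 mm up, lower tier's from 0 to 30, open between. Small things are kept on both tiers.
- mirror: Flat mirror tile, 120 mm wide (y), 180 mm tall (z), 10 mm thick (x), 0.22 kg, black plastic back and edge. Origin: middle of its bottom edge (centre of the underside). z runs up the tile to the top edge, the reflecting face looks along -x. Starts standing upright, a little loose, in the mirror foot.
- mirror_slot: Mirror foot of smoked acrylic, fixed: base 70 x 100 mm, 8 mm thick, with two upright walls 100 mm long whose tops are 60 mm above the shelf; the slot between them is 13 mm wide and its floor is 8 mm up. Origin: centre of the underside; slot along its y.
- stand: White ceramic grooming stand, fixed: block 46 mm deep (x), 240 mm long (y), 76 mm tall, with four wells 20 mm (x) x 24 mm (y) in a row along y, centres at y = -90, -30, 30, 90 mm; well floors 6 mm above the shelf. Origin: centre of the underside. The row runs roughly away from the robot; +x points to the robot's left.
- pad: Grey stone drying pad, loose, 0.7 kg, 240 mm (x, roughly away from the robot) by 260 mm (y, roughly to the robot's left), 12 mm thick. Origin: centre of the underside; z up.
- razor: Long-handled safety razor: dark steel handle, T head 42 mm wide, 22 tall, 16 thick. 161 mm long, under 0.1 kg. Handle 12 mm (x) by 16 mm (y), bare up to 130 mm from the foot; balance 80 to 105 mm from the foot. Origin: centre of the foot end; z along the handle to the head. Starts foot down in a well, near upright, its x roughly along the stand's x. May be absent.
- razor_head (a point): Centre of the head end of the razor, 161 mm from the foot along z.
- face_brush: Long-handled face brush: wooden handle, round head 34 mm across and 20 mm thick (wood and white bristle). 175 mm long, under 0.1 kg. Handle 12 mm (x) by 16 mm (y), bare up to 130 mm from the foot; balance 80 to 105 mm from the foot. Origin: centre of the foot end; z along the handle to the head. Starts foot down in a well, near upright, its x roughly along the stand's x. May be absent.
- face_brush_head (a point): Centre of the head end of the face brush, 175 mm from the foot along z.
- toothbrush: Long-handled toothbrush: white plastic handle, slim 8 mm neck from 138 mm, 14 mm wide bristle head. 178 mm long, under 0.1 kg. Handle 12 mm (x) by 16 mm (y), bare up to 130 mm from the foot; balance 80 to 105 mm from the foot. Origin: centre of the foot end; z along the handle to the head. Starts foot down in a well, near upright, its x roughly along the stand's x. May be absent.
- toothbrush_head (a point): Centre of the head end of the toothbrush, 178 mm from the foot along z.
- tail_comb: Long-handled tail comb: black plastic handle up to 131 mm, then a flat comb 34 mm wide and 8 mm thick. 180 mm long, under 0.1 kg. Handle 12 mm (x) by 16 mm (y), bare up to 130 mm from the foot; balance 80 to 105 mm from the foot. Origin: centre of the foot end; z along the handle to the head. Starts foot down in a well, near upright, its x roughly along the stand's x. May be absent.
- tail_comb_head (a point): Centre of the head end of the tail comb, 180 mm from the foot along z.
- travel_comb: Folded black plastic travel comb, 115 x 30 x 12 mm, on the upper tier, loose; to be left alone. Origin: centre of its underside.
- nail_clipper: Steel nail clipper, 62 mm long, on the upper tier, loose; to be left alone. Origin: centre of its underside.
- ceramic_jar: Closed round white ceramic jar, 66 mm across, 65 mm tall, on the lower tier, loose; to be left alone. Origin: centre of its underside.
- pill_case: Red pill case 75 x 55 x 22 mm, on the lower tier, loose; to be left alone. Origin: centre of its underside.
- scalp_brush: Round silicone scalp brush, 64 mm across and 64 mm tall, on the lower tier, loose; to be left alone. Origin: centre of its underside.
- lotion: White lotion bottle, 56 mm across, 120 mm tall, standing on the shelf, loose; to be left alone. Origin: centre of its underside.
- tumbler: White ceramic tumbler, empty, 72 mm across, 90 mm tall, standing on the shelf, loose; to be left alone. Origin: centre of its underside.
- cream: Amber cream jar with a steel cap, 68 mm across, 50 mm tall, standing on the shelf, loose; to be left alone. Origin: centre of its underside.

How it is judged:
At the end, for the whole second after the job is handed in: All tools present lie flat and still on the pad: ends inside its outline (+3 mm), within 20 deg of its y axis, ends 15 to 20 mm apart or more. Mirror still, foot on the shelf, touching the tiers' front, leaning back 8 to 35 deg, face outwards, within 60 mm of their middle, 15 deg of square (x of razor in the frame of pad between -0.123 and 0.123 m and y of razor in the frame of pad between -0.133 and 0.133 m and z of each of razor, face_brush, toothbrush, tail_comb in the frame of pad below 0.028 m and x of razor_head in the frame of pad between -0.123 and 0.123 m and y of razor_head in the frame of pad between -0.133 and 0.133 m and z of each of razor_head, face_brush_head, toothbrush_head, tail_comb_head in the frame of pad below 0.04 m and angle between the z axis of each of razor, face_brush, toothbrush, tail_comb and the y axis of pad, either way round below 0.35 rad and linear speed of each of razor, face_brush, toothbrush, tail_comb, mirror below 0.02 m/s and x of face_brush in the frame of pad between -0.123 and 0.123 m and y of face_brush in the frame of pad between -0.133 and 0.133 m and x of face_brush_head in the frame of pad between -0.123 and 0.123 m and y of face_brush_head in the frame of pad between -0.133 and 0.133 m and x of toothbrush in the frame of pad between -0.123 and 0.123 m and y of toothbrush in the frame of pad between -0.133 and 0.133 m and x of toothbrush_head in the frame of pad between -0.123 and 0.123 m and y of toothbrush_head in the frame of pad between -0.133 and 0.133 m and x of tail_comb in the frame of pad between -0.123 and 0.123 m and y of tail_comb in the frame of pad between -0.133 and 0.133 m and x of tail_comb_head in the frame of pad between -0.123 and 0.123 m and y of tail_comb_head in the frame of pad between -0.133 and 0.133 m and horizontal distance between each of face_brush_head, toothbrush_head, tail_comb_head and razor_head above 0.02 m and horizontal distance between each of face_brush, toothbrush, tail_comb and razor above 0.015 m and horizontal distance between each of toothbrush_head, tail_comb_head and face_brush_head above 0.02 m and horizontal distance between each of toothbrush, tail_comb and face_brush above 0.015 m and horizontal distance between tail_comb_head and toothbrush_head above 0.02 m and horizontal distance between tail_comb and toothbrush above 0.015 m and horizontal distance between each of razor, toothbrush, tail_comb and face_brush_head above 0.015 m and horizontal distance between each of razor, face_brush, tail_comb and toothbrush_head above 0.015 m and horizontal distance between each of razor, face_brush, toothbrush and tail_comb_head above 0.015 m and horizontal distance between each of face_brush, toothbrush, tail_comb and razor_head above 0.015 m and angle between mirror's own x axis and vertical between 1.7108 and 2.1808 rad and contact force between mirror and tiers above 0.03 N and y of mirror in the frame of tiers between -0.06 and 0.06 m and x of mirror in the frame of tiers below -0.085 m and height (world z) of mirror below 0.012 m and angle between the y axis of mirror and the y axis of tiers, either way round below 0.26 rad).
It fails at once if a bystander on the tiers is shoved more than 30 mm (distance of any of travel_comb, nail_clipper, ceramic_jar, pill_case, scalp_brush from where it was at the start of the episode above 0.03 m).
It fails at once if the lotion bottle, tumbler or cream jar is knocked over or shoved more than 50 mm (angle between any of lotion, tumbler, cream's own z axis and vertical above 0.6 rad or distance of any of lotion, tumbler, cream from where it was at the start of the episode above 0.05 m).
Of razor, face_brush, toothbrush, tail_comb only 3 to 4 are there at a start; the rules pass over those that are not, and their reading is None.
At some moment in a run one of pad, razor, face_brush, toothbrush, tail_comb may be knocked a few centimetres aside while the robot is not near it.
It also fails if it takes over 210 s, if anything falls off the work surface, if the arm or the gripper's body presses on something with over 40 N, if the wrist force passes 120 N, or if a joint passes its speed limit or range.

## Working session

There is one attempt and no reset: what is moved stays moved. The work goes in short steps, each a Python script; the robot and the scene stay as the last script left them, time stands still between calls to the robot, and variables do not carry over. Pictures are saved under pics/ and viewed, at most 14 in all, crops included, and the job is handed in when it is done.

```bash
mkdir -p pics; ls
cat > h.py <<'E'
import numpy as np, cv2
from workcell import bot
from scipy.spatial.transform import Rotation as R
def snap(n,f=None):
    c=bot.camera(n)
    if f: cv2.imwrite('pics/'+f,c['color'][:,:,::-1])
    return c
def cloud(c):
    z=c['z_map']; v,u=np.mgrid[:z.shape[0],:z.shape[1]]
    p=np.stack([(u-c['cx'])/c['fx']*z,-(v-c['cy'])/c['fy']*z,-z,np.ones_like(z)],-1)
    w=(p@c['world_from_camera'].T)[...,:3]; w[z==0]=np.nan
    return w
E
python3 - <<'E'
from h import *
for n in('scene','top'):
    c=snap(n,n+'0.png'); print(n,c['fx'],c['fy'],c['cx'],c['cy'],c.keys()); print(c['world_from_camera'].round(3))
    w=cloud(c); np.save(n+'0.npy',w)
print(bot.current_ee_rot(),bot.current_time_s())
E
```

```text
pics
scene 473.7525384208282 473.7525384208282 259.06979706023145 187.955967420579 dict_keys(['color', 'z_map', 'fx', 'fy', 'cx', 'cy', 'world_from_camera'])
[[ 0.479 -0.688  0.544  1.138]
 [ 0.878  0.369 -0.306 -0.297]
 [ 0.01   0.624  0.781  0.97 ]
 [ 0.     0.     0.     1.   ]]
top 369.6090538915866 369.6090538915866 249.13237456886105 195.76050162847727 dict_keys(['color', 'z_map', 'fx', 'fy', 'cx', 'cy', 'world_from_camera'])
[[ 2.70e-02  9.87e-01 -1.57e-01  4.24e-01]
 [-1.00e+00  2.70e-02 -1.00e-03  3.00e-02]
 [ 3.00e-03  1.57e-01  9.88e-01  1.13e+00]
 [ 0.00e+00  0.00e+00  0.00e+00  1.00e+00]]
[ 9.82007197e-01 -1.88841013e-01 -1.44621287e-04  9.56619958e-04] 0.1
```

View pics/scene0.png

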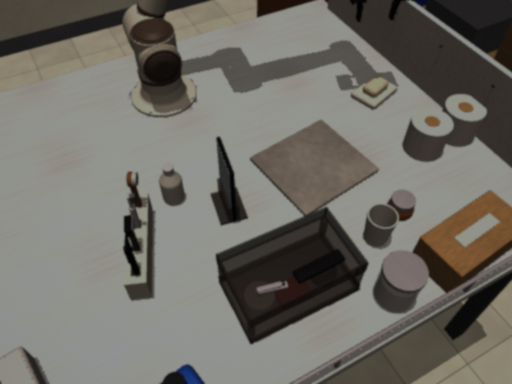

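View pics/top0.png

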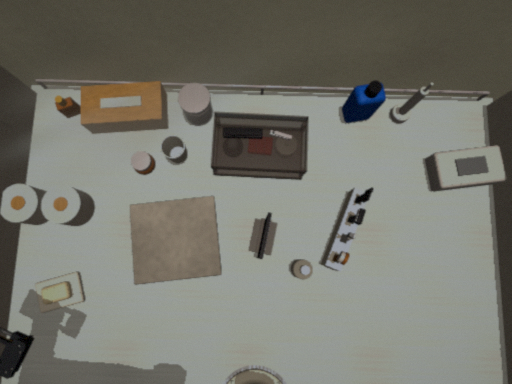

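Top view: pad (175,240), mirror (263,236), tiers (260,146), stand (350,230) with tools, lotion (302,269). The scene view looks from the far side. Next come zoomed crops and geometry.

Run:
```python
from h import *
a=cv2.imread('pics/top0.png')[170:280,240:390]; b=cv2.imread('pics/scene0.png')[130:300,100:260]
a=cv2.convertScaleAbs(cv2.resize(a,None,fx=5,fy=5,interpolation=3)[:,:750],alpha=1.4)
b=cv2.convertScaleAbs(cv2.resize(b,None,fx=3.4,fy=3.4,interpolation=3),alpha=1.4)
cv2.imwrite('pics/ct.png',a); cv2.imwrite('pics/cs.png',b)
for n in('top','scene'):
    w=np.load(n+'0.npy')
    x,y,z=w[...,0],w[...,1],w[...,2]
    def box(m,l):
        m=m.astype(np.uint8); k,lab,st,_=cv2.connectedComponentsWithStats(m)
        for i in range(1,k):
            if st[i,4]>12:
                q=w[lab==i]; r=cv2.minAreaRect(q[:,:2].astype(np.float32)); print(n,l,st[i,4],st[i,:4],'c',np.round(r[0],4),'s',np.round(r[1],3),'a',round(r[2],1),'z',np.nanpercentile(q[:,2],[5,50,95]).round(4))
    reg=(x>.2)&(x<.85)&(y>-.45)&(y<.45)
    print(n,'shelf',np.nanmedian(z[reg&(abs(z)<.006)]))
    box(reg&(z>.0065)&(z<.02)&(y>0),'pad')
    box(reg&(z>.066)&(z<.084)&(y<-.1)&(x<.65),'stand')
    box(reg&(z>.09)&(z<.25)&(y<.02)&(x<.62),'tall')
    box(reg&(z>.105)&(z<.14)&(x>.55)&(y>-.2)&(y<.2),'tiers')
    box(reg&(z>.02)&(z<.3)&(x<.62),'any')
```

```text
top shelf -0.00012927074016855222
top pad 39 [188 117  23   8] c [0.8345 0.1951] s [0.018 0.071] a 6.4 z [0.0069 0.0135 0.0184]
top pad 73 [118 125  51   7] c [0.806 0.37 ] s [0.009 0.155] a 8.5 z [0.0082 0.0141 0.0192]
top pad 48 [169 145  15  12] c [0.7431 0.2678] s [0.021 0.05 ] a 36.6 z [0.0067 0.0112 0.0187]
top pad 19 [175 154  13   9] c [0.7102 0.2429] s [0.011 0.045] a 37.4 z [0.0085 0.0117 0.0185]
top pad 36 [140 159  16  16] c [0.6785 0.3419] s [0.02  0.061] a 47.5 z [0.0084 0.015  0.0197]
top pad 17 [234 175  15   2] c [0.6641 0.0578] s [0.044 0.002] a 88.4 z [0.0079 0.0154 0.0195]
top pad 6844 [130 196  92  88] c [0.4648 0.25  ] s [0.24  0.263] a 7.8 z [0.0086 0.012  0.0155]
top pad 150 [249 218  10  34] c [0.4842 0.0102] s [0.02  0.099] a 80.1 z [0.0069 0.0088 0.0119]
top stand 984 [325 187  42  84] c [ 0.5057 -0.2525] s [0.047 0.24 ] a 68.9 z [0.0699 0.0754 0.0789]
top stand 111 [294 259  19  20] c [ 0.3889 -0.1254] s [0.052 0.051] a 0.9 z [0.0723 0.0782 0.0834]
top tall 129 [357 187  17  16] c [ 0.5884 -0.2825] s [0.012 0.035] a 71.3 z [0.0993 0.1575 0.1856]
top tall 1
[... 2591 characters left out ...]
9]
scene tiers 58 [330 250  14  15] c [0.7782 0.0939] s [0.02  0.035] a 29.3 z [0.105  0.1061 0.1075]
scene tiers 180 [382 252  17  20] c [0.8366 0.1796] s [0.026 0.041] a 0.6 z [0.1114 0.1144 0.1168]
scene tiers 22 [294 267   6  10] c [0.7645 0.0043] s [0.01  0.021] a 58.1 z [0.105 0.106 0.107]
scene tiers 107 [258 281  28  10] c [ 0.7686 -0.0566] s [0.056 0.012] a 77.8 z [0.1052 0.1078 0.1102]
scene any 1041 [217 136  23  83] c [ 0.4736 -0.012 ] s [0.029 0.122] a 79.3 z [0.0317 0.1107 0.1895]
scene any 701 [160 163  25  39] c [ 0.3948 -0.1262] s [0.055 0.043] a 74.1 z [0.0271 0.0782 0.1216]
scene any 2814 [124 171  29 126] c [ 0.5041 -0.251 ] s [0.047 0.244] a 68.7 z [0.0336 0.078  0.1796]
```

View pics/ct.png

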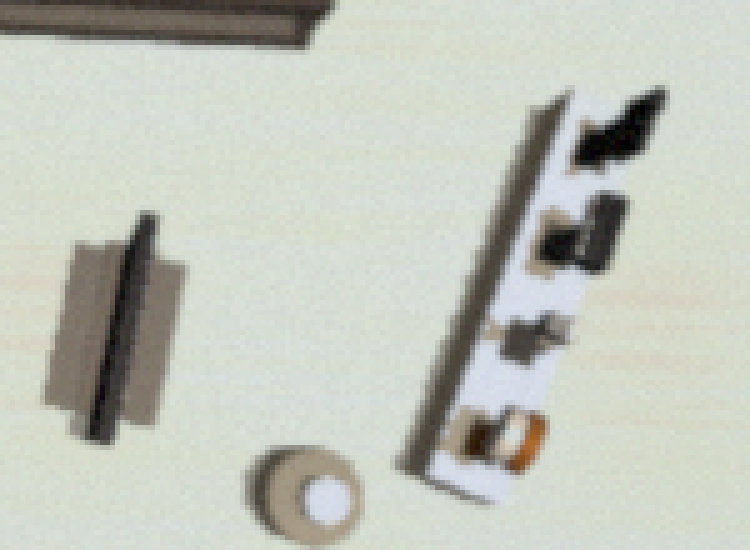

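View pics/cs.png

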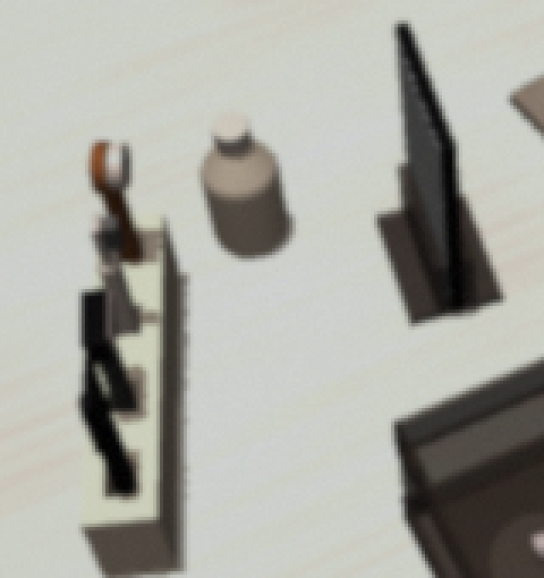

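All four tools are present. Counting from near the robot they are face brush (510,440 in the crop), toothbrush (530,340), razor (590,230) and tail comb (620,130). The mirror's grey reflecting face looks right (-y). Next I fit the handles and check reach.

```bash
cat >> h.py <<'E'
def pose(d,c):
    d=np.array(d,float)/np.linalg.norm(d); c=np.array(c,float); c-=d*(c@d); c/=np.linalg.norm(c)
    return R.from_matrix(np.stack([np.cross(c,d),c,d],1)).as_quat()
def u(deg): a=np.radians(deg); return np.array([np.cos(a),np.sin(a),0])
def pitch(h,phi): # horizontal heading h(deg), phi deg below horizontal
    p=np.radians(phi); return u(h)*np.cos(p)-np.array([0,0,1])*np.sin(p)
SC=np.array([.505,-.2518,0]); SX=u(68.8); SR=u(-21.2)   # stand centre, x, row away
NAMES=['face_brush','toothbrush','razor','tail_comb']
def tools(ws):
    """per well: fit handle centre at z=.08..0.13 and direction"""
    P=np.concatenate([w.reshape(-1,3) for w in ws]); P=P[~np.isnan(P[:,0])]
    q=P-SC; a=q@SR; b=q@SX; out={}
    for i,n in enumerate(NAMES):
        m=(abs(a-(-.09+.06*i))<.03)&(abs(b)<.04)&(P[:,2]>.085)&(P[:,2]<.2)
        k=P[m]; z=k[:,2]
        if m.sum()<15: out[n]=None; continue
        A=np.c_[np.ones(len(z)),z-.1]; s,_,_,_=np.linalg.lstsq(A,np.c_[a[m],b[m]],rcond=None)
        out[n]=(s,m.sum(),z.max())
    return out
E
python3 - <<'E'
from h import *
for n in(['top0'],['scene0'],['top0','scene0']):
    for k,v in tools([np.load(f+'.npy') for f in n]).items(): print(n,k,v and (v[0].round(4).tolist(),v[1],v[2]))
def tryik(p,q):
    j=bot.ik(list(p),list(q)); return None if j is None else np.round(j,2).tolist()
for i in range(4):
  for side,h in(('L',68.8+180),('R',68.8)):
    for phi in(0,30,45):
      d=pitch(h,phi); g=SC+SR*(-.09+.06*i)+np.array([0,0,.105]); 
      for s in(1,-1): print(i,side,phi,s,tryik(g+d*.019,pose(d,SR*s)),tryik(g+d*.019+[0,0,.11],pose(d,SR*s)) is not None)
PX=u(7.8);
for pxx in(-.09,.09):
  for h in (97.8,-82.2):
   for phi in(45,90):
    for s in(1,-1): d=pitch(h,phi);print('pad',pxx,h,phi,s,tryik(np.array([.4635,.251,.03])+PX*pxx+d*.0,pose(d,PX*s)))
for s in(1,-1):
    print('mir',s,tryik([.4738,-.013,.163],pose([0,0,-1],u(79.5)*s)))
    d=[-np.sin(.33),0,-np.cos(.33)]
    print('lean',s,tryik([.59,.0,.146],pose(d,u(-1.4)*s)))
E
```

```text
['top0'] face_brush ([[-0.0907, 0.0082], [0.0147, -0.0332]], np.int64(135), np.float64(0.18250069393878843))
['top0'] toothbrush ([[-0.032, 0.0043], [0.03, 0.0239]], np.int64(86), np.float64(0.18467795352843275))
['top0'] razor ([[0.0265, 0.0048], [0.0286, -0.0592]], np.int64(153), np.float64(0.17210843355567895))
['top0'] tail_comb ([[0.0861, 0.0053], [0.0374, -0.0339]], np.int64(132), np.float64(0.1885614748946257))
['scene0'] face_brush ([[-0.0855, 0.004], [0.0098, 0.0241]], np.int64(257), np.float64(0.18622337340335215))
['scene0'] toothbrush ([[-0.0238, 0.0027], [-0.045, 0.0483]], np.int64(222), np.float64(0.18627261866103306))
['scene0'] razor ([[0.0351, 0.002], [-0.0406, -0.0095]], np.int64(285), np.float64(0.17307753844589624))
['scene0'] tail_comb ([[0.0943, 0.0048], [-0.0154, -0.0164]], np.int64(262), np.float64(0.1910338074392982))
['top0', 'scene0'] face_brush ([[-0.0861, 0.0049], [-0.0076, 0.0121]], np.int64(392), np.float64(0.18622337340335215))
['top0', 'scene0'] toothbrush ([[-0.0259, 0.0031], [-0.0267, 0.0412]], np.int64(308), np.float64(0.18627261866103306))
['top0'
[... 3235 characters left out ...]
0 -1 [0.94, 0.34, -0.67, 0.0, -0.56, -0.8]
pad 0.09 97.8 45 1 [0.24, 0.63, -0.06, -0.95, -1.04, -2.67]
pad 0.09 97.8 45 -1 [0.24, 0.63, -0.06, -0.95, -1.04, 0.47]
pad 0.09 97.8 90 1 [0.71, 0.56, -0.25, 0.0, -0.77, 2.57]
pad 0.09 97.8 90 -1 [0.71, 0.56, -0.25, 0.0, -0.77, -0.57]
pad 0.09 -82.2 45 1 [0.93, 0.79, -0.22, 0.55, -1.24, 1.98]
pad 0.09 -82.2 45 -1 [0.93, 0.79, -0.22, 0.55, -1.24, -1.17]
pad 0.09 -82.2 90 1 [0.71, 0.56, -0.25, 0.0, -0.77, 2.57]
pad 0.09 -82.2 90 -1 [0.71, 0.56, -0.25, 0.0, -0.77, -0.57]
mir 1 [0.32, 0.18, -0.44, 0.0, -0.95, -2.07]
lean 1 [0.23, 0.56, 0.09, -0.08, -1.42, 2.91]
mir -1 [0.32, 0.18, -0.44, 0.0, -0.95, 1.07]
lean -1 [0.23, 0.56, 0.09, -0.08, -1.42, -0.24]
```

```bash
cat >> h.py <<'E'
def F(): return np.array(bot.current_contact_force())
TC=np.array([.7425,.0055,0]); E=u(-1.4); Z=np.array([0,0,1.])
th=np.radians(18); ZM=np.cos(th)*Z+np.sin(th)*E; XM=np.cos(th)*E-np.sin(th)*Z
oz=.005*np.sin(th); a_=(.005+(.124-oz)*np.sin(th))/np.cos(th)
TCPL=TC-.08*E-a_*E+oz*Z+.153*ZM; QL=pose(-ZM,-XM)
E
python3 - <<'E'
from h import *
q=pose([0,0,-1],-u(79.5)); x,y=.4737,-.0129
bot.move_gripper(.045)
bot.movep([x,y,.27],q); bot.move_straight([x,y,.161],feed=.12)
bot.move_gripper(.0,40); print('w',bot.current_width(),bot.current_grip_force(),F().round(2))
bot.move_straight([x,y,.30],feed=.12); print('w',bot.current_width(),F().round(2))
p=TCPL-.06*E+.12*Z
bot.movep(p,pose([0,0,-1],-E)); bot.movep(p,QL)
print(TCPL.round(4),bot.current_position(),F().round(2),bot.current_time_s())
c=snap('top','m1t.png'); s=snap('scene','m1s.png')
a=c['color'][90:290,180:330]; b=s['color'][130:330,180:380]
cv2.imwrite('pics/m1.png',np.hstack([cv2.resize(a,(400,533)),cv2.resize(b,(400,400))[:533] if 0 else cv2.copyMakeBorder(cv2.resize(b,(400,400)),0,133,0,0,0)])[:,:,::-1])
E
```

```text
w 0.009972781306063825 39.997041430324316 [0.08 0.79 0.2 ]
w 0.009518405058942383 [ 0.18  0.19 -2.74]
[0.6648 0.0074 0.1471] [0.60526146 0.00874858 0.26638072] [-0.05  0.41 -2.79] 8.125
```

View pics/m1.png

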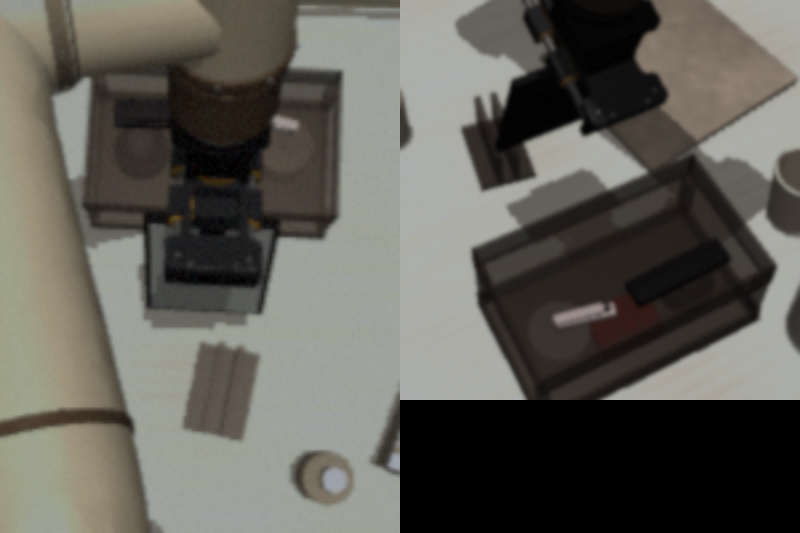

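The grey reflecting face (left, ~210,265) is towards the robot and the black back (right, ~540,105) towards the tiers. I lower the mirror now.

Run:
```python
from h import *
b=TCPL-.008*E
bot.move_straight(b+.015*Z,feed=.1); f0=F(); print(f0.round(2))
z=.015
while z>-.008:
    z-=.0015; bot.move_straight(b+z*Z,feed=.03); f=F()-f0
    if f[2]>3: break
print('floor',z,f.round(2))
dx=0
while dx<.016:
    dx+=.0015; bot.move_straight(b+z*Z+dx*E,feed=.03); f2=F()-f0
    if (f2-f)@E< -3: break
print('tier',dx,f2.round(2))
bot.move_gripper(.02); bot.pause(.3)
p=np.array(bot.current_position())
bot.move_straight(p+.08*ZM,feed=.1)
bot.move_straight(p+.12*ZM-.05*E+.06*Z,feed=.2)
bot.movep([.42,-.05,.42],pose([0,0,-1],-u(-60)))
bot.move_j([-.9]+list(bot.current_joint_positions()[1:]))
c=snap('top','m2t.png'); s=snap('scene','m2s.png'); w=cloud(s)
x,y,zz=w[...,0],w[...,1],w[...,2]
w2=cloud(c)
for n,w in(('s',w),('t',w2)):
    m=(w[...,0]>.57)&(w[...,0]<.70)&(abs(w[...,1])<.1)&(w[...,2]>.13)&(w[...,2]<.2); q=w[m]
    if len(q)>10: print(n,cv2.minAreaRect(q[:,:2].astype(np.float32)),np.percentile(q[:,2],[2,98]))
m=(w2[...,0]>.55)&(w2[...,0]<.69)&(abs(w2[...,1])<.1)&(w2[...,2]>.02)&(w2[...,2]<.165);q=w2[m]
print(len(q),np.linalg.lstsq(np.c_[q[:,1:],np.ones(len(q))],q[:,0],rcond=None)[0])
cv2.imwrite('pics/m2.png',np.hstack([cv2.resize(c['color'][90:290,180:380],(400,400)),cv2.resize(s['color'][130:330,180:380],(400,400))])[:,:,::-1]); print(bot.current_time_s())
```

```text
[ 0.35 -0.09 -2.84]
floor -0.0014999999999999979 [-0.23  0.41  7.31]
tier 0.006 [-3.35 -0.08  9.27]
s ((0.6715317964553833, 0.007419362664222717), (0.11977051943540573, 0.020286334678530693), 85.6419448852539) [0.13192903 0.17360972]
t ((0.6654160022735596, 0.006819963455200195), (0.11881417036056519, 0.027091315016150475), 88.9460220336914) [0.13098248 0.1725173 ]
1534 [-0.04055633  0.32694012  0.61609169]
18.5833
```

View pics/m2.png

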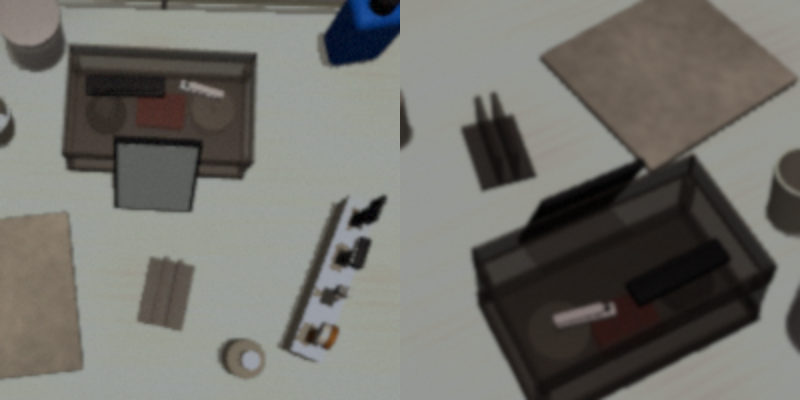

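The mirror leans about 18° against the tiers (left, 155,175), face outward. Next is the face brush.

```bash
cat >> h.py <<'E'
VIEW=None
import json,os
if os.path.exists('view.json'): VIEW=json.load(open('view.json'))
def look(name):
    bot.move_j(VIEW); c=snap('top',name+'t.png'); s=snap('scene',name+'s.png'); return cloud(c),cloud(s)
def pad(ws):
    r=[]
    for w in ws:
        m=((w[...,2]>.0065)&(w[...,2]<.02)&(w[...,1]>.05)&(w[...,0]<.66)).astype(np.uint8)
        k,lab,st,_=cv2.connectedComponentsWithStats(m); i=1+np.argmax(st[1:,4])
        q=w[lab==i]; rr=cv2.minAreaRect(q[:,:2].astype(np.float32)); a=rr[2]
        while a>45:a-=90
        r.append([*rr[0],a]); print('pad',np.round(rr[0],4),np.round(rr[1],3),round(a,1))
    return np.mean(r,0)
def pick(g,h=68.8):
    d=u(h); q=pose(d,-u(h-90)); t=g+d*.004
    bot.move_gripper(.036,25)
    bot.movep(t-d*.10+Z*.10,q); bot.move_straight(t-d*.10,feed=.2); bot.move_straight(t,feed=.12)
    print('contact',F().round(2))
    bot.move_gripper(0,25); print('w',bot.current_width())
    bot.move_straight(t+Z*.09,feed=.1); bot.move_straight(t+Z*.19,feed=.2)
    print('lifted w',bot.current_width(),F().round(2))
def place(P,px,py,zt=.022):
    c=np.array([P[0],P[1],0]); X=u(P[2]); Y=u(P[2]+90); t=c+X*px+Y*py
    q=pose(-Z,-X); bot.movep(t+Z*.2,q); bot.move_straight(t+Z*.06,feed=.2); f0=F()
    z=.06; bot.move_straight(t+Z*(zt+.008),feed=.08); z=zt+.008
    while z>zt-.008:
        z-=.0015; bot.move_straight(t+Z*z,feed=.03); f=F()-f0
        if f[2]>2.5: break
    print('down',round(z,4),f.round(2))
    bot.move_gripper(.034); bot.move_straight(t+Z*.12,feed=.15)
E
python3 - <<'E'
from h import *
json.dump([float(v) for v in bot.current_joint_positions()],open('view.json','w'))
import h; h.VIEW=json.load(open('view.json'))
ws=look('f1'); P=pad(ws)
T=tools(ws); 
for k,v in T.items(): print(k,v[0].round(3).tolist(),v[1])
s=T['face_brush'][0][0]; g=SC+SR*s[0]+SX*.004+Z*.108; g=SC+SR*(s[0]-.002)+SX*s[1]+Z*.108
pick(g); place(P,-.09,.018)
ws=look('f2'); print(bot.current_time_s())
a=cv2.imread('pics/f2t.png')[180:290,110:240]; b=cv2.imread('pics/f2s.png')[110:310,100:390]
cv2.imwrite('pics/f2.png',np.hstack([cv2.resize(a,(400,338)),cv2.resize(b,(400,338))]))
E
```

```text
pad [0.4646 0.2512] [0.24 0.26] 7.7
pad [0.4608 0.2523] [0.247 0.263] 7.9
face_brush [[-0.086, 0.005], [-0.009, 0.009]] 390
toothbrush [[-0.026, 0.003], [-0.024, 0.042]] 308
razor [[0.033, 0.003], [-0.028, -0.021]] 438
tail_comb [[0.092, 0.005], [-0.001, -0.021]] 400
contact [ 0.35 -0.18 -0.38]
w 0.01599245338212738
lifted w 0.015907219249650287 [-0.57 -0.03 -0.63]
down 0.0135 [ 1.16 -0.42 -0.22]
35.4667
```

View pics/f2.png

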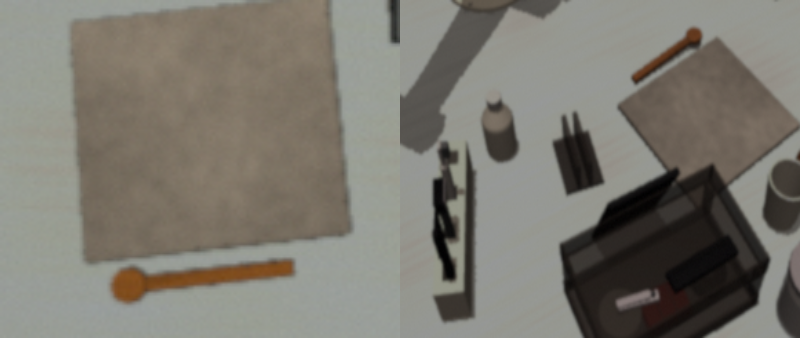

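The pad was knocked forward, so the brush lies on the shelf in front of it (left picture, 120–290, 280). I re-measure, re-pick the brush from above, then do the rest.

Run:
```python
from h import *
c=snap('top'); s=snap('scene'); ws=[cloud(c),cloud(s)]; P=pad(ws)
res=[]
for k,w in zip((c,s),ws):
    col=k['color'].astype(int); m=(col[...,0]-col[...,2]>60)&(w[...,1]>.1)&(w[...,0]<.5)&(w[...,0]>.2)
    q=w[m]; r=cv2.minAreaRect(q[:,:2].astype(np.float32)); print('brush',r,np.median(q[:,2]),m.sum()); 
    vx,vy,_,_=cv2.fitLine(q[:,:2].astype(np.float32),cv2.DIST_HUBER,0,.01,.01).ravel(); n=np.array([vx,vy])*np.sign(vy)
    t=q[:,:2]@n; lo=t.min(); hm=(t-lo>.02)&(t-lo<.12); ctr=q[hm,:2].mean(0); foot=ctr+n*(lo-ctr@n); a=np.degrees(np.arctan2(n[1],n[0]))
    print('foot',foot,'ang',a); res.append([*foot,a])
r=np.mean(res,0); np.save('brush.npy',np.r_[r,P])
```

```text
pad [0.5195 0.2459] [0.24 0.26] 7.8
pad [0.5187 0.2476] [0.242 0.263] 8.4
brush ((0.36936044692993164, 0.24182835221290588), (0.026528896763920784, 0.16809363663196564), 4.75091028213501) 0.017687396776846942 284
foot [0.38427715 0.15863424] ang 97.62622
brush ((0.3710997700691223, 0.23993273079395294), (0.023269515484571457, 0.16326792538166046), 5.208590030670166) 0.018118970510545007 117
foot [0.38503721 0.15903508] ang 97.39781
```

Run:
```python
from h import *
v=np.load('brush.npy'); P=v[3:]; a=v[2]; n=u(a); X=u(a-90); t=np.array([v[0],v[1],0])+n*.1
q=pose(-Z,-X)
bot.move_gripper(.034,25)
bot.movep(t+Z*.15,q); bot.move_straight(t+Z*.0135,feed=.12); print(F().round(2))
bot.move_gripper(0,10); print('w',bot.current_width())
t2=t-X*.03; bot.move_straight(t2+Z*.0135,feed=.08); bot.move_gripper(.034); bot.move_straight(t2+Z*.1,feed=.2)
bot.move_straight(t2+Z*.0045,feed=.1); print(F().round(2)); bot.move_gripper(0,25); print('w',bot.current_width())
bot.move_straight(t2+Z*.1,feed=.15); print('w',bot.current_width())
place(P,-.1,.012,zt=.018)
ws=look('f3'); P=pad(ws); np.save('P.npy',P); print(bot.current_time_s())
T=tools(ws)
for k,v in T.items(): print(k,v and (v[0].round(3).tolist(),v[1]))
a=cv2.imread('pics/f3t.png')[170:290,110:240]; b=cv2.imread('pics/f3s.png')[110:310,100:390]
cv2.imwrite('pics/f3.png',np.hstack([cv2.resize(a,(400,369)),cv2.resize(b,(400,369))]))
```

```text
[-0.13 -1.2   0.15]
w 0.015735162958770643
[-0.72  0.37  1.  ]
w 0.015915680774168942
w 0.015965175252006934
down 0.0155 [-2.24 -1.14  8.43]
pad [0.5196 0.2452] [0.24  0.262] 7.8
pad [0.5186 0.2474] [0.242 0.264] 7.9
52.4417
face_brush None
toothbrush ([[-0.026, 0.003], [-0.027, 0.041]], np.int64(309))
razor ([[0.033, 0.003], [-0.026, -0.02]], np.int64(439))
tail_comb ([[0.092, 0.005], [-0.009, -0.025]], np.int64(396))
```

View pics/f3.png

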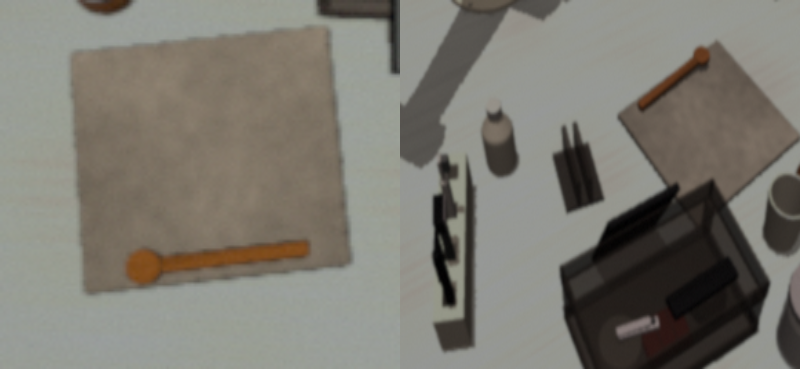

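The brush is on the pad (left picture, 130–310, 255). Next are the other three.

Run:
```python
from h import *
import sys
for n,px,py in(('toothbrush',-.055,.013),('razor',-.01,.022),('tail_comb',.035,.012)):
    ws=look('p_'+n); P=pad(ws); T=tools(ws); v=T[n]
    if v is None: print('missing',n); break
    s=v[0][0]; print(n,v[0].round(3).tolist(),bot.current_time_s())
    pick(SC+SR*(s[0]-.002)+SX*s[1]+Z*.108)
    if bot.current_width()<.01: print('no grasp'); break
    place(P,px,py,zt=.018)
ws=look('f4'); pad(ws); print(bot.current_time_s())
a=cv2.imread('pics/f4t.png')[90:290,110:390]; a2=cv2.imread('pics/f4t.png')[170:290,110:240]
cv2.imwrite('pics/f4.png',np.hstack([cv2.resize(a2,(400,369)),cv2.resize(a,(400,369))]))
```

```text
pad [0.5194 0.2457] [0.24 0.26] 7.8
pad [0.5162 0.2478] [0.247 0.264] 8.0
toothbrush [[-0.026, 0.003], [-0.026, 0.041]] 52.7917
contact [0.02 0.41 0.6 ]
w 0.015989513362887113
lifted w 0.015825172277472457 [-0.34 -0.68 -1.17]
down 0.017 [-0.34 -1.01  2.74]
pad [0.5195 0.2459] [0.24 0.26] 7.8
pad [0.5185 0.2472] [0.242 0.264] 7.6
razor [[0.033, 0.003], [-0.026, -0.021]] 67.7917
contact [-0.33  0.01  0.37]
w 0.015637515281814885
lifted w 0.015524331060681398 [-0.36  0.62 -0.71]
down 0.011 [-2.12 -1.53  9.28]
pad [0.5193 0.2463] [0.24  0.261] 7.9
pad [0.5161 0.2465] [0.246 0.264] 7.4
tail_comb [[0.092, 0.005], [-0.002, -0.022]] 83.9917
contact [-0.35  0.4   0.43]
w 0.015618523804503582
lifted w 0.016102752420805024 [-0.38 -0.53 -0.81]
down 0.011 [-2.41  0.65  7.97]
pad [0.5194 0.2458] [0.24 0.26] 7.8
pad [0.5187 0.2475] [0.243 0.263] 7.9
100.4583
```

View pics/f4.png

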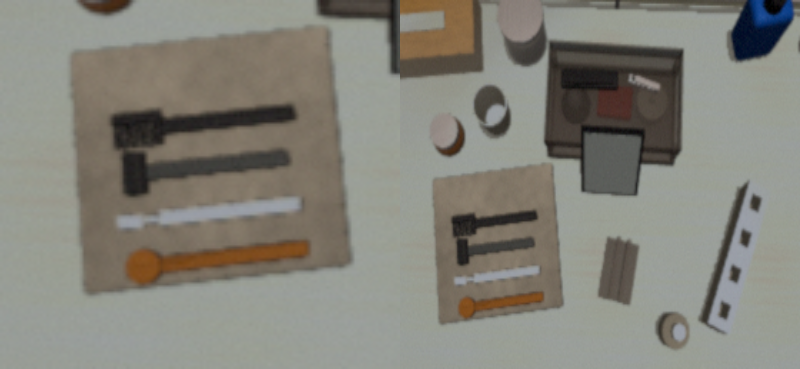

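All four tools lie side by side on the pad, the mirror is leaning and the wells are empty. I check heights, then hand in.

Run:
```python
from h import *
c=snap('top'); w=cloud(c); P=pad([w])
q=w[(w[...,2]>.017)&(w[...,2]<.1)]; d=q-[P[0],P[1],0]; x=d@u(P[2]); y=d@u(P[2]+90)
for px in(-.1,-.055,-.01,.035):
    m=(abs(x-px)<.02)&(abs(y)<.12); f=m&(y<-.03); h=m&(y>.05)
    print(px,'y',y[m].min().round(3),y[m].max().round(3),'foot z',np.median(q[f,2]).round(4),'x',np.median(x[f]).round(3),'head z',np.percentile(q[h,2],90).round(4),'x',np.median(x[h]).round(3))
m=(w[...,0]>.55)&(w[...,0]<.69)&(abs(w[...,1])<.1)&(w[...,2]>.02)&(w[...,2]<.165);q=w[m]
print(np.linalg.lstsq(np.c_[q[:,1:],np.ones(len(q))],q[:,0],rcond=None)[0],bot.current_width())
print(bot.sign_off())
```

```text
pad [0.5197 0.2448] [0.24  0.264] 8.0
-0.1 y -0.095 0.112 foot z 0.025 x -0.099 head z 0.0353 x -0.099
-0.055 y -0.088 0.11 foot z 0.0242 x -0.056 head z 0.0304 x -0.056
-0.01 y -0.104 0.095 foot z 0.0239 x -0.01 head z 0.0301 x -0.01
0.035 y -0.088 0.109 foot z 0.0236 x 0.033 head z 0.0236 x 0.036
[-0.03944324  0.32288986  0.61646551] 0.03426532130188303
the job is handed in; nothing more can be done
None
```

The job is handed in at about 100 s: the mirror leans about 18° against the middle of the tiers, face outward, and all four tools lie flat side by side on the pad; the pad got knocked mid-run, so the face brush first landed on the shelf and I re-picked it.

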